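# Snap the vent cap onto the propagator lid

## Task

Swing the clamp-on lamp aside on its pivot until its round head no longer hangs over the seed propagator, then pick up the loose vent cap by its knob and press it straight down onto the split stud in the middle of the propagator's lid until it clicks and its flange sits flush on the lid. Do not let go: finish with the gripper still on the cap, pressing it firmly down on its seat, but never so hard that the thin lid is staved in. Leave the other things on the bench where they are.

Things in the scene. Friction and masses are not known exactly. Their poses are not given: they have to be found in the camera images.
- cap_center (a point): Loose vent cap of green plastic, like a small hat, 32 mm tall, 30 g, flange down on the bench left of the propagator. Round flange 66 mm across, 4 mm thick; on it an upright round knob, 32 mm in diameter, from 4 to 32 mm height, the part to grip. This point is its centre, 16 mm above its underside; z is its axis, out of the knob's top. Its yaw does not matter.
- cap_underside (a point): Middle of the underside of the same cap, 16 mm below cap_center. The knob is hollow and open below; an inner lip, 1 to 3 mm above the underside, leaves a bore of 16 mm that snaps over the stud's barbs.
- stud (a point): The cap's seat: the point on top of the white vent panel, in the middle of the propagator's lid, 135 mm above the bench, from which the stud rises. Seated, cap_underside lies here. Stud: four sprung white prongs, 17 mm tall, 10 mm across at the tip and 20 mm across at the barbs, 6 mm above this point. z up; it sinks with the panel. The lamp's head starts above it.
- vent_panel (a joint): How far (m) the white square vent panel (88 mm) in the thin, springy lid is pressed in: 0 at rest; 1 mm for every 2 N; past 0.014 the lid is staved in. Pressing the cap over the stud takes about 8 to 17 N: the force rises once the cap's underside is about 9 mm above the seat and drops sharply as the barbs snap out over the lip; then the cap is pressed on till flush.
- propagator: Half-size seed propagator, full, heavy and fixed: green seed tray 190 mm (its x) by 240 mm (its y) and 55 mm high under a clear plastic lid 168 by 218 mm whose top is 135 mm above the bench. Origin: middle of the underside, straight below the stud.
- lamp_tube (a point): Point on the centre line of the lamp's straight level arm, an aluminium tube 14 mm in diameter, 225 mm above the bench, free all round from 100 mm nearer the post to 50 mm nearer the head; a place to grip or push. x along the tube towards the head; the vertical pivot axis (post of the clamp-on lamp at the bench's far edge) lies 250 mm back along -x.
- lamp_head (a point): Centre of the clamp-on lamp's flat round head, 130 mm beyond lamp_tube: an aluminium disc 110 mm across and 20 mm thick, level, 90 mm above the lid. It starts over the lid, at or near the arm's stop; it can swing only counter-clockwise seen from above, towards the robot's right and then towards the robot, by 1.35 rad. It takes about 1.5 N at the head and stays where it is left.
- planter: Bystander: white ceramic planter, 132 mm across, 120 mm tall, origin under its centre.
- tin_mug: Bystander: tin mug, 80 mm across and 80 mm tall with a handle at its +y side, origin under its centre.
- dibber: Bystander: brown wooden dibber with a T handle lying on the bench, 240 mm long along its x, 26 mm thick.
- rake: Bystander: yellow plastic hand rake lying on the bench, 260 mm long along its x, 90 mm wide, 36 mm high.
- clay_pot: Bystander: small terracotta pot, 72 mm across, 64 mm tall, origin under its centre.
- saucer: Bystander: terracotta saucer, 120 mm across, 18 mm tall, origin under its centre.
- mister: Bystander: white hand mister bottle, 72 mm across, 190 mm tall, origin under its centre.
Mind the look-alikes: they are no part of the job. Of the things that look like the part that bears cap_center, the largest one is meant.

How it is judged:
On the way, in this order (a step that is already met when the one before it is completed fails the run):
1. the lamp's head is swung off the propagator (horizontal distance between lamp_head and stud above 0.15 m), for 0.2 s.
2. the cap has clicked over the stud and sits on the lid (z of cap_underside in the frame of stud below 0.002 m and horizontal distance between cap_underside and stud below 0.004 m), for 0.2 s.
At the end, for the whole second after the job is handed in: The cap sits on the vent panel past the barbs (underside within 2 mm of the seat, 4 mm of the axis, 0.08 rad of level); the gripper is on it (over 2 N) and keeps the springy panel pushed in by over 1.5 mm (3 N); the lamp head is over 150 mm to the side of the stud (all of step 2 and angle between the z axis of cap_center and the z axis of stud, either way round below 0.08 rad and value of joint vent_panel above 0.0015 m and contact force between the fingers and vent_cap above 2 N and horizontal distance between lamp_head and stud above 0.15 m); the arm keeps its last pose, push and grip.
It fails at once if the lid is staved in (pushed down more than 14 mm, 28 N) (value of joint vent_panel above 0.014 m).
It fails at once if another thing on the bench is pushed more than 30 mm from its place (distance of any of planter, tin_mug, dibber, rake, clay_pot, saucer, mister from where it was at the start of the episode above 0.03 m).
It also fails if it takes over 72 s, if anything falls off the work surface, if the arm or the gripper's body presses on something with over 40 N, if the wrist force passes 120 N, or if a joint passes its speed limit or range.

## Robot

A 6-joint arm with a two-finger parallel gripper is mounted at the origin on the work surface. World frame = base frame: x ahead of the robot, y to its left, z up, the work surface at z = 0. Lengths are in m, angles in rad, forces in N, time in s.
With the tool pointing down it reaches from about 0.275 to 0.775 m from the base axis. Payload 14.6 kg.
Tool frame: the origin (TCP) lies at the very end of the fingers, on their centre line; the grasp point (between the pads) lies 19 mm behind it; y points along the fingers, x is the direction in which the jaws open and shut, and the axes are right-handed (so a half turn about y gives the same grasp; the last joint's range is limited). The gripper opens to 85 mm and grips with 20 to 120 N. Pads are 22 mm wide; open, the fingers measure 114 mm over their backs; the gripper's body (76 mm by 85 mm) begins 54 mm behind the grasp point. The pads swing forward as they close: fully open they stand 13 mm farther back than shut.
Start: joints at [1.035, 0.263, -0.048, 1.259, 0, 1.415], TCP at [0.195, 0.487, 0.207] pointing down, gripper open.
Joint ranges: [-2.65, 2.65], [-0.89, 1.7], [-1.18, 1.37], [-2.13, 2.11], [-1.35, 1.29], [-3.14, 3.14]. Speed limits (rad/s): [1.89, 1.89, 2.57, 2.79, 3.14, 3.14].

## Interface

Orientations are given as a unit quaternion [x, y, z, w].
In Python, from rig import manip gives the robot as it stands. The module is installed in compiled form; this text tells all that it offers.
- The arm moves only by the shell command python3 -m inch 'ROWS' [FORCE]. ROWS is a JSON object of lists of equal length, an entry for each row: "twist": the turn, a rotation vector about the tool's x, y, z in rad, a list of three; "dp": the shift along the tool's x, y, z in m, a list of three; "hand": the opening, from 0 (shut) to 1 (fully open). In form: {"twist": [[rx, ry, rz], ...], "dp": [[dx, dy, dz], ...], "hand": [hand, ...]}. A call has 1 to 8 rows; each row is the pose to reach, as a shift and turn from the pose measured when the call began, along the tool's axes at that moment; what a row does not reach only later rows make up. A row lasts 1/12 s, in which the tool goes at most 41.7 mm and 7.16 degrees, less where a joint would pass 70% of its speed; a pose out of reach is approached as far as the arm can. A call with a gripper value outside its range is refused whole. The fingers move at their own pace and stop on an object; FORCE is the grip in N (left out, the last holds). Time passes only in rows, so rows that repeat a pose let the fingers close. It gives the time, the measured TCP pose, the force and the opening at its end, in the units of the state.
- manip.get_state(): the state, without advancing time (a new reading comes with each control period).
- manip.snapshot(name): name is "scene" or "top"; returns a dict with "pixels" (384x512x3 uint8, red, green, blue), "K" (3x3 intrinsics, pixels), "D" ([k1, k2, p1, p2, k3] as OpenCV has them; the pictures are not rectified), "R" (3x3) and "t" (3): a world point X has camera coordinates R X + t. Camera axes: x right, y down, z forward; pixel columns grow to the right and rows downward; lengths in m; the calibration is good to about 2 mm. A picture is of the moment at which its call begins. There is no depth.
- manip.close_job(): hands the job in, once; it reports no verdict.
Trained networks look in the newest picture that a camera, given by its name, has taken for a name from the list of things; names that differ only in an ending like _2 or _b are one class to them, and where a whole thing is asked for, a point or a joint stands for the part that bears it (a point fixed in the world has none). Each returns a list of dicts, best first, with "conf" (0 to 1); they miss things now and then, are a little off and sometimes report something else, mostly with a low value. They report only what shows in the picture. A call takes as long as a camera call. They do not tell look-alikes from the thing itself.
- manip.look_for(camera, query): "at" ([x, y, z] in m, in the coordinates of the camera as it stood for that picture, good to about 4 mm: the middle of the surface that is visible of it).
- manip.regions_of(camera, query): "pixels" (384x512 bool, what is visible of it).
The state is a dict: "time": time; "joints": joint angles; "joint_vel": joint speeds; "tau": joint torques, N m; "ee_pos": TCP position; "eef_rot": TCP orientation; "wrist_force": force on the tool from outside, world axes, zero at the start; "wrist_torque": the same for the moment, N m; "opening": opening from 0.0 (shut) to 1.0 (fully open).
Only numpy, scipy, OpenCV 4.12 (cv2) and the standard library are available. Lean on these libraries where they do the work, as an engineer would, in place of code of your own. Each camera call takes 0.05 s, during which the arm holds its last target.

## Working session

There is one attempt and no reset: what is moved stays moved. The work goes in short steps, Python scripts to look and compute and a shell command to move; the robot and the scene stay as the last step left them, time stands still between calls to the robot, and variables do not carry over. Pictures are saved under pics/ and viewed, and the job is handed in when it is done.

```bash
mkdir -p pics; ls
python3 - <<'E'
from rig import manip
import cv2,numpy as np
s=manip.get_state();print({k:np.round(v,4).tolist() for k,v in s.items()})
for n in("scene","top"):
    d=manip.snapshot(n);cv2.imwrite(f"pics/{n}0.png",cv2.cvtColor(d["pixels"],cv2.COLOR_RGB2BGR))
    print(n,d["K"],d["D"],d["R"],d["t"])
    R,t=np.array(d["R"]),np.array(d["t"])
    for q in("cap_center","stud","propagator","lamp_tube","lamp_head","planter","tin_mug","dibber","rake","clay_pot","saucer","mister"):
        try:
            print(q,[(np.round(R.T@(np.array(r["at"])-t),3).tolist(),round(r["conf"],2)) for r in manip.look_for(n,q)])
        except Exception as e: print(q,e)
print(manip.get_state()["time"])
E
```

```text
pics
{'time': 0.0, 'joints': [1.0347, 0.2635, -0.049, 1.2594, -0.0, 1.4155], 'joint_vel': [0.0006, -0.0015, 0.0017, 0.0005, -0.0003, -0.0007], 'tau': [-0.0033, -63.7625, 38.4566, 0.0137, -0.0002, -0.0], 'ee_pos': [0.195, 0.4871, 0.2067], 'eef_rot': [0.5858, 0.396, -0.3967, -0.5854], 'wrist_force': [-0.4797, 0.4026, -0.4337], 'wrist_torque': [-0.0277, -0.0091, 0.0683], 'opening': 1.0021}
scene [[481.5672383    0.         253.75716014]
 [  0.         481.5672383  202.52422663]
 [  0.           0.           1.        ]] [-0.0063043  0.         0.         0.         0.       ] [[-0.61010581  0.79225979  0.00976305]
 [ 0.45254713  0.35856034 -0.81647754]
 [-0.65036297 -0.49371946 -0.57729464]] [ 0.32418102 -0.11262347  1.951798  ]
cap_center [([0.485, 0.363, 0.004], 0.78), ([0.497, 0.271, 0.006], 0.54)]
stud [([0.562, -0.007, 0.132], 0.67)]
propagator [([0.613, 0.031, 0.118], 0.78)]
lamp_tube [([0.605, -0.03, 0.233], 0.66), ([0.455, -0.389, 0.029], 0.44)]
lamp_head [([0.599, -0.034, 0.233], 0.65)]
planter [([0.739, 0.298, 0.08], 0.93)]
tin_mug [([0.645, 0.46, 0.046], 0.61)]
dibber [([0.31
[... 350 characters left out ...]
  0.          0.        ] [[-0.01278158 -0.99991244  0.00342674]
 [-0.99175062  0.01223997 -0.1275966 ]
 [ 0.12754349 -0.00502936 -0.99182023]] [0.00716326 0.55705504 1.43091722]
cap_center [([0.474, 0.367, 0.006], 0.81), ([0.498, 0.258, 0.002], 0.49), ([0.574, 0.357, 0.002], 0.45)]
stud []
propagator [([0.529, -0.026, 0.135], 0.69)]
lamp_tube [([0.575, -0.018, 0.235], 0.73)]
lamp_head [([0.566, -0.016, 0.234], 0.61)]
planter [([0.765, 0.311, 0.059], 0.95)]
tin_mug [([0.639, 0.471, 0.023], 0.94)]
dibber [([0.311, 0.456, 0.023], 0.74)]
rake [([0.492, -0.417, 0.023], 0.86)]
clay_pot [([0.361, 0.23, 0.042], 0.87)]
saucer [([0.332, -0.26, 0.012], 0.68)]
mister [([0.622, -0.452, 0.12], 0.64)]
1.3
```

View pics/scene0.png

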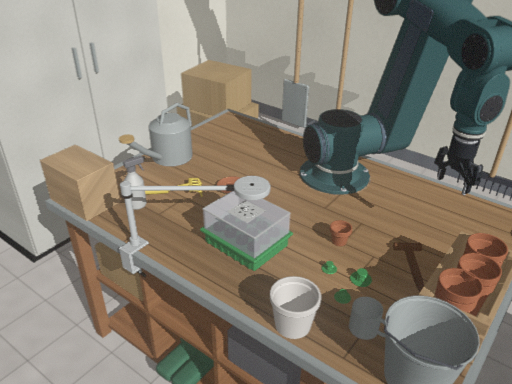

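View pics/top0.png

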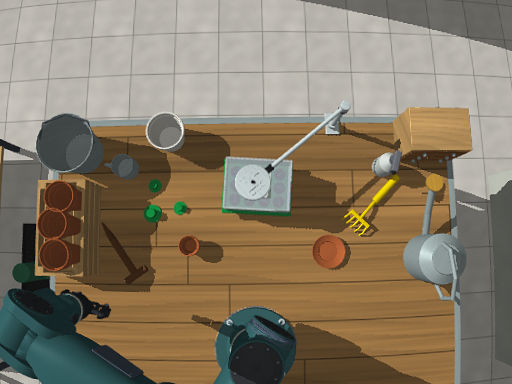

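Three green caps: scene (361,277), (329,267), (343,296); top (153,213), (180,208), (155,186). The one at top (153,213) looks largest. I'll confirm that in a crop and measure it.

```bash
cat > h.py <<'E'
import cv2,numpy as np
from rig import manip
def snap(n,f=None):
    d=manip.snapshot(n)
    for k in "KDRt": d[k]=np.array(d[k],float)
    if f: cv2.imwrite(f,cv2.cvtColor(d["pixels"],cv2.COLOR_RGB2BGR))
    return d
def onplane(d,uv,z):
    uv=np.atleast_2d(np.array(uv,float))
    p=cv2.undistortPoints(uv[:,None],d["K"],d["D"])[:,0]
    r=np.c_[p,np.ones(len(p))]@d["R"]      # R^T * ray
    c=-d["R"].T@d["t"]
    return c+r*((z-c[2])/r[:,2])[:,None]
def proj(d,X):
    return cv2.projectPoints(np.atleast_2d(np.array(X,float)),cv2.Rodrigues(d["R"])[0],d["t"],d["K"],d["D"])[0][:,0]
def crop(d,x0,y0,x1,y1,k,f):
    c=cv2.resize(d["pixels"][y0:y1,x0:x1],None,fx=k,fy=k,interpolation=cv2.INTER_CUBIC)
    cv2.imwrite(f,cv2.cvtColor(c,cv2.COLOR_RGB2BGR))
E
python3 - <<'E'
from h import *
for n,b in(("top",(130,170,210,230)),("scene",(310,250,390,310))):
    d=snap(n); crop(d,*b,8,f"pics/caps_{n}.png")
    hsv=cv2.cvtColor(d["pixels"],cv2.COLOR_RGB2HSV)
    m=((hsv[...,0]>50)&(hsv[...,0]<90)&(hsv[...,1]>120)&(hsv[...,2]>40)).astype(np.uint8)
    k,l,st,ce=cv2.connectedComponentsWithStats(m)
    for i in range(1,k):
        x,y,w,h,a=st[i]
        if a>40 and b[0]<x<b[2] and b[1]<y<b[3]:
            ed=onplane(d,[(x-.5,ce[i][1]),(x+w-.5,ce[i][1]),(ce[i][0],y-.5),(ce[i][0],y+h-.5)],.004)
            print(n,st[i],ce[i],onplane(d,ce[i],.01).round(4),np.linalg.norm(ed[0]-ed[1]).round(4),np.linalg.norm(ed[2]-ed[3]).round(4))
    for r in manip.regions_of(n,"cap_center"):
        p=r["pixels"]; ys,xs=np.nonzero(p); print("  reg",r["conf"],p.sum(),xs.min(),xs.max(),ys.min(),ys.max())
    for q in("lamp_head","lamp_tube","stud","vent_panel"):
        for r in manip.regions_of(n,q):
            p=r["pixels"]; ys,xs=np.nonzero(p); print("  ",q,round(r["conf"],2),p.sum(),xs.min(),xs.max(),ys.min(),ys.max(),xs.mean(),ys.mean())
    crop(d,*((210,95,360,225) if n=="top" else (110,150,310,270)),4 if n=="scene" else 5,f"pics/lamp_{n}.png")
E
```

```text
top [149 180  13  12 125] [154.712 185.392] [[0.5744 0.3565 0.01  ]] 0.0478 0.0438
top [174 202  13  13 130] [179.65384615 207.7       ] [[0.493 0.265 0.01 ]] 0.047 0.0467
top [144 205  17  18 244] [152.1557377  213.19672131] [[0.4742 0.3643 0.01  ]] 0.0621 0.0647
  reg 0.7 124 174 186 202 213
  reg 0.68 632 105 139 153 179
  reg 0.6 257 144 161 204 221
   lamp_head 0.9 1582 235 350 101 200 273.7566371681416 164.61694058154234
   lamp_tube 0.86 1628 235 350 101 200 273.6191646191646 164.73095823095824
   stud 0.41 1649 235 350 101 200 273.06124924196484 165.39296543359612
  reg 0.68 131 321 335 262 273
  reg 0.54 301 350 371 268 286
  reg 0.44 183 334 350 289 303
   lamp_head 0.63 1344 121 269 175 199 214.06994047619048 187.62053571428572
   lamp_tube 0.88 1421 120 269 176 199 211.56931738212526 187.56650246305418
   lamp_tube 0.73 4742 201 291 191 269 246.23766343315057 228.43947701391818
   lamp_tube 0.57 2490 270 320 276 338 293.82369477911647 305.3417670682731
   stud 0.82 454 229 263 202 221 246.07488986784142 210.99118942731278
   stud 0.53 709 123 145 155 209 134.96332863187587 180.12552891396334
   vent_panel 0.72 457 229 262 200 222 245.4901531728665 210.94091903719914
   vent_panel 0.37 416 331 351 220 245 340.19711538461536 231.90865384615384
```

View pics/caps_top.png

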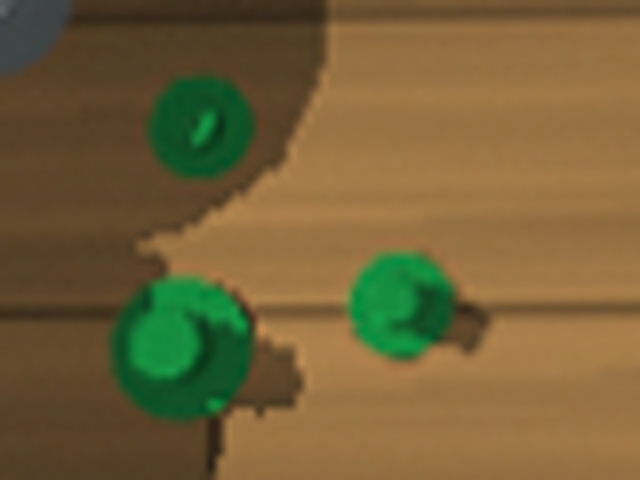

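View pics/lamp_top.png

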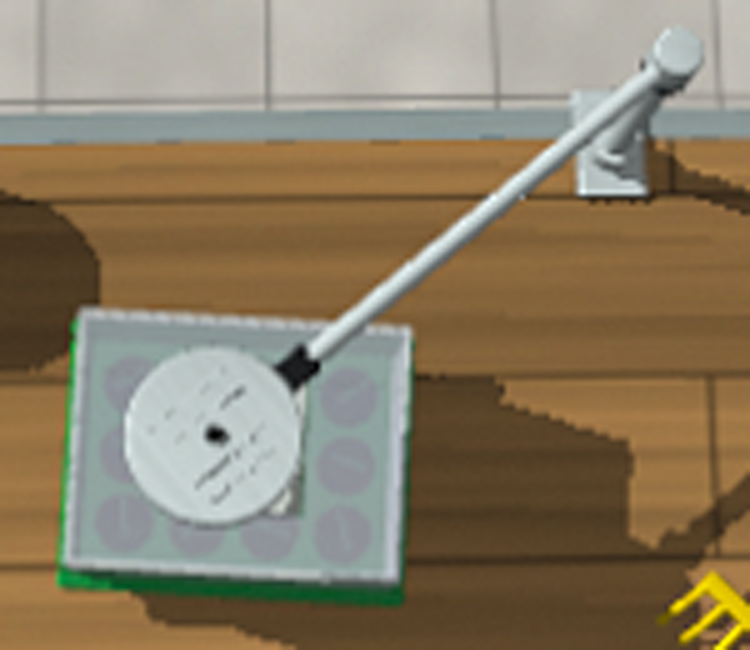

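View pics/lamp_scene.png

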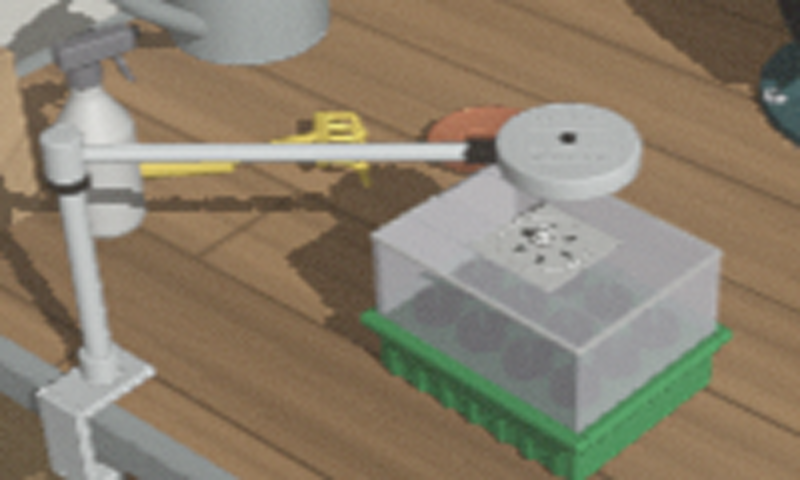

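The crop shows the cap at top (153,213) is the largest: about 63–65 mm, against 45 mm for the other two. That makes it the target. Next I'll locate the pivot, head, stud and cap.

Run:
```python
from h import *
t=snap("top");s=snap("scene")
T=lambda x,y:(210+x/5,95+y/5)
S=lambda x,y:(110+x/4,150+y/4)
pv=onplane(t,T(677,53),.24)[0];hd=onplane(t,T(213,436),.235)[0]
print("pivot",pv,"head",hd,np.linalg.norm((pv-hd)[:2]))
print("head scene",onplane(s,S(568,138),.235))
c=onplane(t,[T(80,310),T(412,328),T(402,580),T(63,568)],.135);print("lid",c.round(4),c.mean(0))
c2=onplane(s,[S(373,236),S(580,350),S(720,254),S(505,170)],.135);print(c2.round(4))
# vent panel corners scene
p=onplane(s,[S(472,240),S(550,293),S(622,243)],.135);print("panel",p.round(4),(p[0]+p[2])/2)
print("stud tip scene",onplane(s,S(540,231),.152-.0),onplane(s,S(540,236),.148))
# cap
print("cap flange",onplane(t,[130+182/8-.5,170+349/8-.5],.004),"knob top",onplane(t,[130+164/8-.5,170+344/8-.5],.032))
```

```text
pivot [ 0.78828347 -0.29003814  0.24      ] head [0.54934534 0.00436708 0.235     ] 0.37916469080027965
head scene [[0.5491173  0.00407433 0.235     ]]
lid [[ 0.6489  0.091   0.135 ]
 [ 0.6341 -0.1283  0.135 ]
 [ 0.4675 -0.1176  0.135 ]
 [ 0.4781  0.1027  0.135 ]] [ 0.55717222 -0.01305241  0.135     ]
[[ 0.6352 -0.1231  0.135 ]
 [ 0.6461  0.0913  0.135 ]
 [ 0.4847  0.1055  0.135 ]
 [ 0.4984 -0.1004  0.135 ]]
panel [[ 0.5908 -0.0584  0.135 ]
 [ 0.6063  0.032   0.135 ]
 [ 0.5206  0.0367  0.135 ]] [ 0.55568935 -0.01083137  0.135     ]
stud tip scene [[ 0.56643669 -0.00929027  0.152     ]] [[ 0.56731616 -0.00859573  0.148     ]]
cap flange [[0.47486525 0.36537722 0.004     ]] knob top [[0.47516081 0.36673808 0.032     ]]
```

View pics/caps_scene.png

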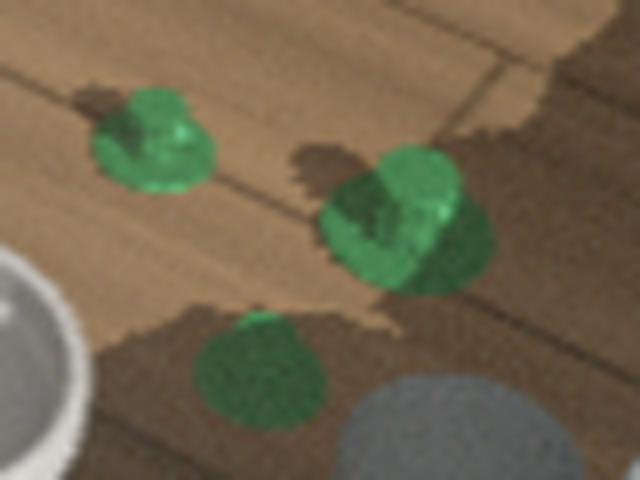

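```bash
cat >> h.py <<'E'
from scipy.spatial.transform import Rotation as Ro
def plan(target,jaw=None):
    """world TCP target, jaw = desired world yaw (rad) of tool x; prints dp (tool axes) and twist for a level-down tool"""
    s=manip.get_state();R=Ro.from_quat(s["eef_rot"]).as_matrix();p=np.array(s["ee_pos"])
    dp=R.T@(np.array(target)-p); tw=np.zeros(3)
    x=R[:,0]; yaw=np.arctan2(x[1],x[0])
    y=np.array([0,0,-1.]); 
    a=yaw if jaw is None else min([jaw+k*np.pi for k in(-2,-1,0,1,2)],key=lambda v:abs(v-yaw))
    X=np.array([np.cos(a),np.sin(a),0]);G=np.c_[X,y,np.cross(X,y)]
    tw=Ro.from_matrix(R.T@G).as_rotvec()
    print("t",s["time"],"p",p.round(4),"yaw",round(yaw,3),"F",np.round(s["wrist_force"],2),"open",round(float(s["opening"]),3),"j",np.round(s["joints"],2))
    print("dp",dp.round(4),"twist",tw.round(4),"|dp|",np.linalg.norm(dp).round(4))
E
python3 - <<'E'
from h import *
R=Ro.from_quat(manip.get_state()["eef_rot"]).as_matrix();print(R.round(3))
plan([0.45,0.30,0.29]);plan([0.70,-0.08,0.29])
for y in (0,.4,.8,1.2,1.57): print(y);plan([0.70,-0.08,0.29],y)
E
```

```text
[[ 0.372 -0.    -0.928]
 [ 0.928  0.     0.372]
 [ 0.    -1.     0.   ]]
t 2.0 p [0.1951 0.4874 0.2072] yaw 1.19 F [-0.2   0.13 -0.79] open 1.001 j [ 1.03  0.26 -0.05  1.26  0.    1.42]
dp [-0.0792 -0.0828 -0.3063] twist [-0.  0.  0.] |dp| 0.327
t 2.0 p [0.1951 0.4874 0.2072] yaw 1.19 F [-0.2   0.13 -0.79] open 1.001 j [ 1.03  0.26 -0.05  1.26  0.    1.42]
dp [-0.3391 -0.0828 -0.6796] twist [-0.  0.  0.] |dp| 0.764
0
t 2.0 p [0.1951 0.4874 0.2072] yaw 1.19 F [-0.2   0.13 -0.79] open 1.001 j [ 1.03  0.26 -0.05  1.26  0.    1.42]
dp [-0.3391 -0.0828 -0.6796] twist [-0.      1.1899  0.    ] |dp| 0.764
0.4
t 2.0 p [0.1951 0.4874 0.2072] yaw 1.19 F [-0.2   0.13 -0.79] open 1.001 j [ 1.03  0.26 -0.05  1.26  0.    1.42]
dp [-0.3391 -0.0828 -0.6796] twist [-0.      0.7899  0.    ] |dp| 0.764
0.8
t 2.0 p [0.1951 0.4874 0.2072] yaw 1.19 F [-0.2   0.13 -0.79] open 1.001 j [ 1.03  0.26 -0.05  1.26  0.    1.42]
dp [-0.3391 -0.0828 -0.6796] twist [-0.      0.3899  0.    ] |dp| 0.764
1.2
t 2.0 p [0.1951 0.4874 0.2072] yaw 1.19 F [-0.2   0.13 -0.79] open 1.001 j [ 1.03  0.26 -0.05  1.26  0.    1.42]
dp [-0.3391 -0.0828 -0.6796] twist [-0.     -0.0101  0.    ] |dp| 0.764
1.57
t 2.0 p [0.1951 0.4874 0.2072] yaw 1.19 F [-0.2   0.13 -0.79] open 1.001 j [ 1.03  0.26 -0.05  1.26  0.    1.42]
dp [-0.3391 -0.0828 -0.6796] twist [-0.     -0.3801  0.    ] |dp| 0.764
```

```bash
python3 -m inch '{"twist":[[0,0,0],[0,0,0],[0,0,0],[0,0,0],[0,0,0],[0,0,0],[0,0,0],[0,0,0]],"dp":[[0,-0.04,0],[0,-0.08,0],[-0.017,-0.09,-0.034],[-0.034,-0.09,-0.068],[-0.051,-0.09,-0.102],[-0.068,-0.09,-0.136],[-0.085,-0.09,-0.17],[-0.1,-0.09,-0.2]],"hand":[0,0,0,0,0,0,0,0]}'
python3 -c "
from h import *
plan([0.70,-0.08,0.295])"
```

```text
time: 2.67
ee_pos: [0.3447, 0.3185, 0.2974]
eef_rot: [0.586, 0.396, -0.396, -0.586]
wrist_force: [0.7, -0.2, 0.1]
opening: -0.002
t 2.6667 p [0.3447 0.3185 0.2974] yaw 1.19 F [ 0.71 -0.19  0.08] open -0.002 j [ 0.57  0.15  0.05  1.47 -0.    0.95]
dp [-0.2378  0.0025 -0.478 ] twist [ 0.0004 -0.      0.0003] |dp| 0.5339
```

```bash
python3 -m inch '{"twist":[[0,0,0],[0,0,0],[0,0,0],[0,0,0],[0,0,0],[0,0,0],[0,0,0],[0,0,0]],"dp":[[-0.017,0,-0.034],[-0.034,0,-0.068],[-0.051,0,-0.102],[-0.068,0,-0.136],[-0.085,0,-0.17],[-0.102,0,-0.204],[-0.119,0,-0.238],[-0.136,0,-0.272]],"hand":[0,0,0,0,0,0,0,0]}'
python3 -c "
from h import *
plan([0.70,-0.08,0.295])"
```

```text
time: 3.33
ee_pos: [0.5476, 0.0893, 0.2975]
eef_rot: [0.586, 0.396, -0.396, -0.586]
wrist_force: [1.5, 0.5, 0.2]
opening: 0.005
t 3.3333 p [0.5476 0.0893 0.2975] yaw 1.19 F [1.55 0.47 0.18] open 0.005 j [0.01 0.31 0.26 1.52 0.   0.4 ]
dp [-0.1004  0.0026 -0.2045] twist [ 0.0006 -0.      0.0004] |dp| 0.2278
```

```bash
python3 -m inch '{"twist":[[0,0,0],[0,0,0],[0,0,0],[0,0,0],[0,0,0],[0,0,0],[0,0,0],[0,0,0]],"dp":[[-0.017,0,-0.034],[-0.034,0,-0.068],[-0.051,0,-0.102],[-0.068,0,-0.136],[-0.085,0,-0.17],[-0.1,0,-0.205],[-0.1,0,-0.205],[-0.1,0,-0.205]],"hand":[0,0,0,0,0,0,0,0]}'
python3 -c "
from h import *
plan([0.70,-0.08,0.195])
d=snap('top','pics/top1.png');snap('scene','pics/scene1.png')"
```

```text
time: 4.0
ee_pos: [0.702, -0.0816, 0.2953]
eef_rot: [-0.586, -0.395, 0.396, 0.586]
wrist_force: [-0.7, 0.6, -0.3]
opening: -0.0
t 4.0 p [ 0.702  -0.0816  0.2953] yaw 1.187 F [-0.73  0.65 -0.27] open -0.0 j [-0.23  0.64  0.83  1.76  0.    0.15]
dp [0.0007 0.1003 0.0023] twist [-0.0013  0.      0.0001] |dp| 0.1004
```

View pics/scene1.png

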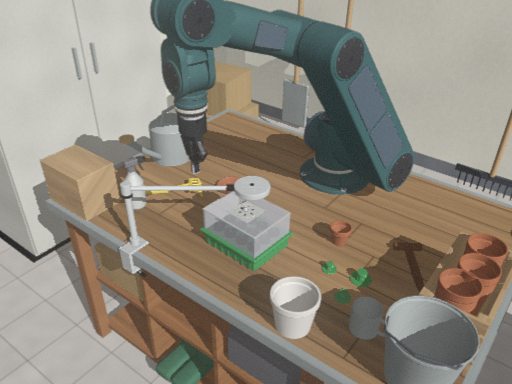

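View pics/top1.png

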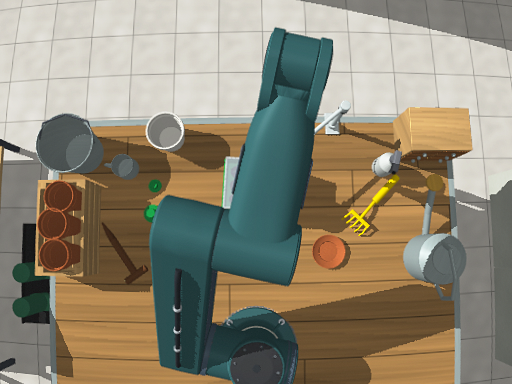

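The hand is above the tube, on its far-left side. The tips are at scene (197,172) and the tube runs at about row 188. Lowering now.

```bash
python3 -m inch '{"twist":[[0,0,0],[0,0,0],[0,0,0],[0,0,0],[0,0,0]],"dp":[[0,0.025,0],[0,0.05,0],[0,0.075,0],[0,0.1,0],[0,0.1,0]],"hand":[0,0,0,0,0]}'
python3 -c "
from h import *
plan([0.60,-0.23,0.195]);plan([0.55,-0.275,0.195])
snap('scene','pics/scene2.png')"
```

```text
time: 4.52
ee_pos: [0.6974, -0.0776, 0.1941]
eef_rot: [-0.584, -0.395, 0.398, 0.587]
wrist_force: [-0.2, 0.1, -1.1]
opening: -0.002
t 4.5167 p [ 0.6974 -0.0776  0.1941] yaw 1.191 F [-0.18  0.07 -1.08] open -0.002 j [-0.23  0.6   0.47  1.45  0.    0.15]
dp [-0.1776 -0.0007  0.034 ] twist [-0.0057 -0.     -0.0003] |dp| 0.1809
t 4.5167 p [ 0.6974 -0.0776  0.1941] yaw 1.191 F [-0.18  0.07 -1.08] open -0.002 j [-0.23  0.6   0.47  1.45  0.    0.15]
dp [-0.238  -0.0005  0.0637] twist [-0.0057 -0.     -0.0003] |dp| 0.2464
```

View pics/scene2.png

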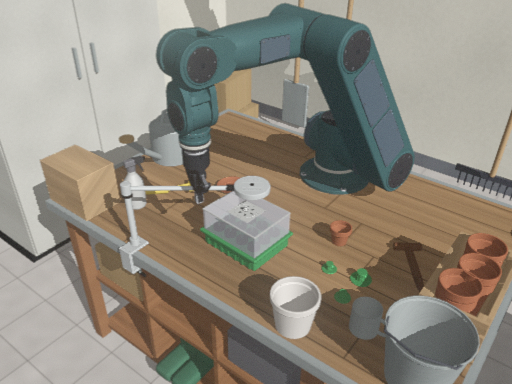

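```bash
python3 -m inch '{"twist":[[0,0,0],[0,0,0],[0,0,0],[0,0,0],[0,0,0],[0,0,0],[0,0,0],[0,0,0]],"dp":[[-0.012,0,0.007],[-0.024,0,0.014],[-0.04,0,0.025],[-0.057,0,0.035],[-0.075,0,0.043],[-0.093,0,0.051],[-0.112,0,0.056],[-0.131,0,0.06]],"hand":[0,0,0,0,0,0,0,0]}'
python3 -c "
from h import *
plan([0.564,-0.2665,0.195])"
```

```text
time: 5.23
ee_pos: [0.5942, -0.1774, 0.2005]
eef_rot: [0.586, 0.397, -0.396, -0.585]
wrist_force: [3.7, 1.5, 3.0]
opening: -0.004
t 5.2333 p [ 0.5942 -0.1774  0.2005] yaw 1.192 F [3.75 1.54 3.04] open -0.004 j [-0.42  0.43  0.19  1.33  0.   -0.04]
dp [-0.094   0.0055 -0.0049] twist [ 0.0015 -0.      0.0006] |dp| 0.0943
```

```bash
python3 -m inch '{"twist":[[0,0,0],[0,0,0],[0,0,0],[0,0,0],[0,0,0],[0,0,0],[0,0,0]],"dp":[[-0.018,0.002,0.002],[-0.037,0.004,0.003],[-0.056,0.005,0.001],[-0.075,0.005,-0.001],[-0.094,0.005,-0.005],[-0.094,0.005,-0.005],[-0.09,0.005,-0.015]],"hand":[0,0,0,0,0,0,0]}'
python3 -c "
from h import *
plan([0.564,-0.2665,0.195])
snap('scene','pics/scene3.png')"
```

```text
time: 5.82
ee_pos: [0.5743, -0.267, 0.1982]
eef_rot: [0.587, 0.397, -0.396, -0.584]
wrist_force: [-0.7, 0.6, 0.1]
opening: -0.001
t 5.8167 p [ 0.5743 -0.267   0.1982] yaw 1.19 F [-0.71  0.65  0.08] open -0.001 j [-0.56  0.45  0.22  1.34  0.   -0.18]
dp [-0.0034  0.0032  0.0097] twist [ 0.004  0.    -0.   ] |dp| 0.0108
```

View pics/scene3.png

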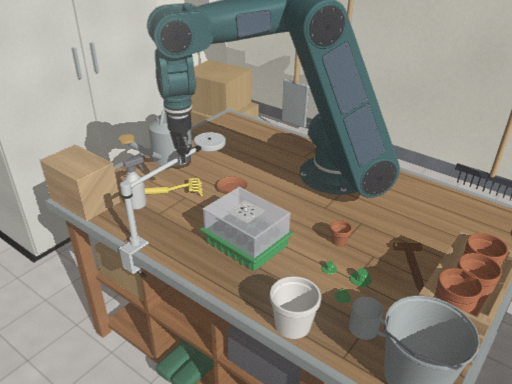

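Lamp head is now at scene (210,142), well clear of the propagator at (247,225). I'll retreat and go to the cap.

```bash
python3 -m inch '{"twist":[[0,0,0],[0,0,0],[0,0,0],[0,0,0],[0,0,0],[0,0,0],[0,0,0],[0,0,0]],"dp":[[0.015,0,0],[0.03,0,0],[0.03,-0.04,0],[0.03,-0.08,0],[0.05,-0.11,0],[0.08,-0.11,0],[0.115,-0.11,0],[0.15,-0.11,0]],"hand":[0,0,0,0,0,0,0.3,0.7]}'
python3 -c "
from h import *
plan([0.475,0.366,0.20])"
```

```text
time: 6.53
ee_pos: [0.6318, -0.1244, 0.3093]
eef_rot: [0.587, 0.398, -0.395, -0.584]
wrist_force: [0.2, -0.1, -0.2]
opening: 0.277
t 6.5333 p [ 0.6318 -0.1244  0.3093] yaw 1.192 F [ 0.19 -0.15 -0.21] open 0.277 j [-0.32  0.49  0.58  1.66  0.    0.06]
dp [0.3975 0.1076 0.3278] twist [ 0.0062 -0.      0.0007] |dp| 0.5264
```

```bash
python3 -m inch '{"twist":[[0,0,0],[0,0,0],[0,0,0],[0,0,0],[0,0,0],[0,0,0],[0,0,0],[0,0,0]],"dp":[[0.03,0,0.024],[0.06,0,0.049],[0.09,0,0.074],[0.12,0,0.099],[0.15,0,0.124],[0.18,0,0.149],[0.21,0,0.173],[0.24,0,0.198]],"hand":[1,1,1,1,1,1,1,1]}'
python3 -m inch '{"twist":[[0,0,0],[0,0,0],[0,0,0],[0,0,0],[0,0,0],[0,0,0],[0,0,0],[0,0,0]],"dp":[[0.03,0.015,0.024],[0.06,0.03,0.049],[0.09,0.045,0.074],[0.12,0.06,0.099],[0.15,0.08,0.124],[0.157,0.1,0.13],[0.157,0.105,0.13],[0.157,0.105,0.13]],"hand":[1,1,1,1,1,1,1,1]}'
python3 -c "
from h import *
plan([0.475,0.366,0.1])
d=snap('top','pics/top4.png');s=snap('scene')
crop(d,200,90,360,240,5,'pics/lid4.png');crop(s,190,180,310,270,6,'pics/lid4s.png')"
```

```text
time: 7.2
ee_pos: [0.5349, 0.1745, 0.3094]
eef_rot: [0.587, 0.399, -0.395, -0.583]
wrist_force: [1.1, 0.8, -0.4]
opening: 1.0
time: 7.87
ee_pos: [0.471, 0.369, 0.2031]
eef_rot: [0.586, 0.399, -0.397, -0.583]
wrist_force: [-0.1, -1.1, 0.7]
opening: 0.997
t 7.8667 p [0.471  0.369  0.2031] yaw 1.195 F [-0.09 -1.1   0.72] open 0.997 j [ 0.53  0.39  0.13  1.31 -0.01  0.91]
dp [-0.0013  0.1031 -0.0042] twist [ 0.0062  0.     -0.0003] |dp| 0.1032
```

View pics/top4.png

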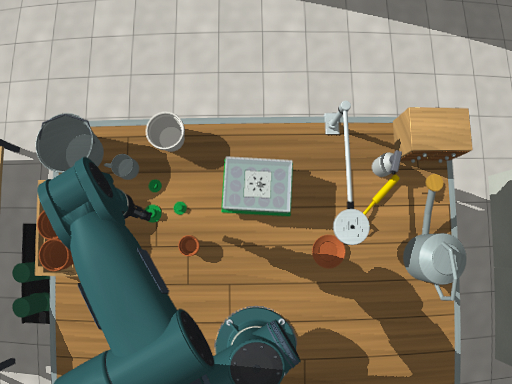

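View pics/lid4.png

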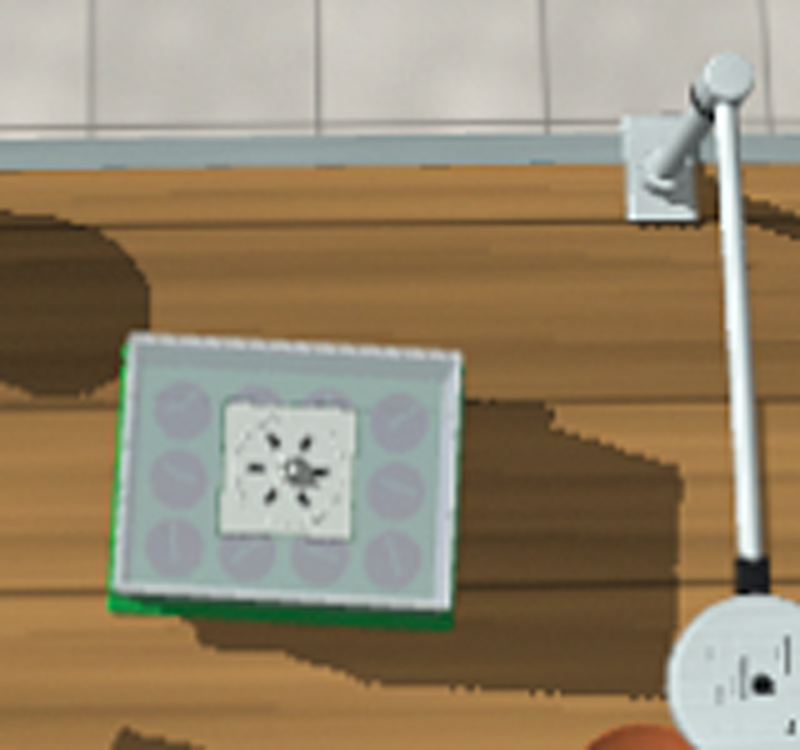

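View pics/lid4s.png

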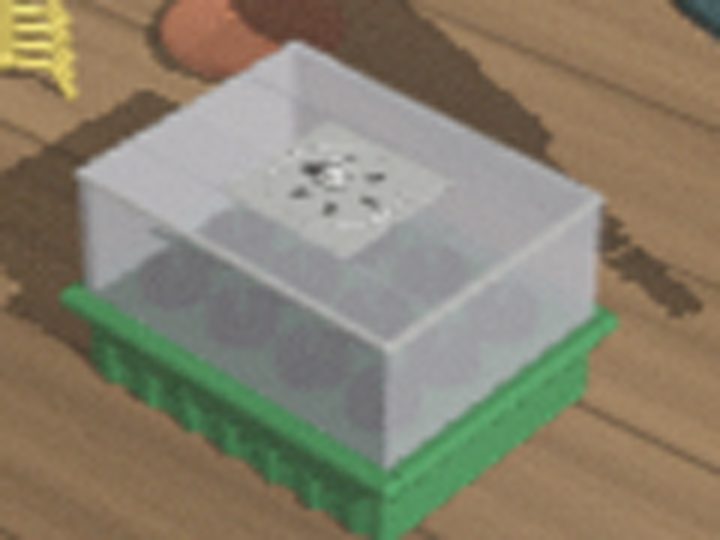

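Head is at top (352,227), far off the propagator. The panel and stud are fully visible, with the panel centre near top (257,184). Refining the stud and cap positions.

Run:
```python
from h import *
t=snap("top");s=snap("scene")
T=lambda x,y:(200+(x+.5)/5-.5,90+(y+.5)/5-.5)
S=lambda x,y:(190+(x+.5)/6-.5,180+(y+.5)/6-.5)
a=onplane(t,[T(224,401),T(357,410),T(351,541),T(218,533)],.135);print("top panel",a.mean(0).round(4),[np.linalg.norm(a[i]-a[i-1]).round(4) for i in range(4)])
b=onplane(s,[S(338,122),S(450,184),S(347,258),S(228,190)],.135);print("scn panel",b.mean(0).round(4),[np.linalg.norm(b[i]-b[i-1]).round(4) for i in range(4)])
# white panel mask in top
p=t["pixels"].astype(int);m=(p.min(2)>195).astype(np.uint8)[160:205,235:280]
m=cv2.morphologyEx(m,cv2.MORPH_CLOSE,np.ones((7,7)))
c=max(cv2.findContours(m,0,2)[0],key=cv2.contourArea);r=cv2.minAreaRect(c);print(r,onplane(t,(r[0][0]+235,r[0][1]+160),.135))
# stud: tip bright in top crop at (297,468); z ~.152
print("stud tip top",onplane(t,T(297,470),.150),"scene",onplane(s,S(336,174),.150))
for n in("top","scene"):
    d=t if n=="top" else s
    for q in("stud","vent_panel","cap_center"):
        for r in manip.look_for(n,q)[:2]: print(n,q,(d["R"].T@(np.array(r["at"])-d["t"])).round(4),round(r["conf"],2))
crop(t,225,155,290,215,10,"pics/st_t.png");crop(s,220,190,275,230,12,"pics/st_s.png");crop(s,335,255,390,300,12,"pics/cap_s.png");crop(t,115,180,195,230,9,"pics/cap_t.png")
```

```text
top panel [ 0.5582 -0.0106  0.135 ] [np.float64(0.0874), np.float64(0.0877), np.float64(0.0867), np.float64(0.0869)]
scn panel [ 0.5582 -0.0103  0.135 ] [np.float64(0.0848), np.float64(0.0819), np.float64(0.0836), np.float64(0.0852)]
((22.52153778076172, 23.612308502197266), (24.406808853149414, 24.240398406982422), 3.1798300743103027) [[ 0.5587611  -0.01193889  0.135     ]]
stud tip top [[ 0.55665392 -0.01651068  0.15      ]] scene [[ 0.56661283 -0.00683246  0.15      ]]
top stud [ 0.5538 -0.013   0.1362] 0.6
top vent_panel [ 0.5561 -0.0125  0.1347] 0.63
top cap_center [0.48   0.3584 0.0059] 0.62
top cap_center [0.4946 0.2577 0.0068] 0.46
scene stud [ 0.5614 -0.0072  0.1322] 0.66
scene stud [0.3691 0.223  0.0443] 0.2
scene vent_panel [ 0.5645 -0.0105  0.1345] 0.88
scene cap_center [0.4835 0.3685 0.0044] 0.77
scene cap_center [0.5001 0.271  0.0053] 0.73
```

View pics/st_t.png

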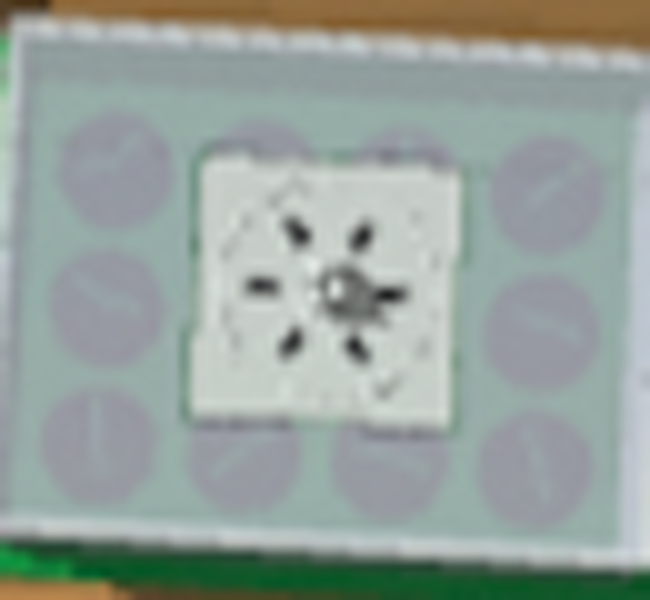

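View pics/st_s.png

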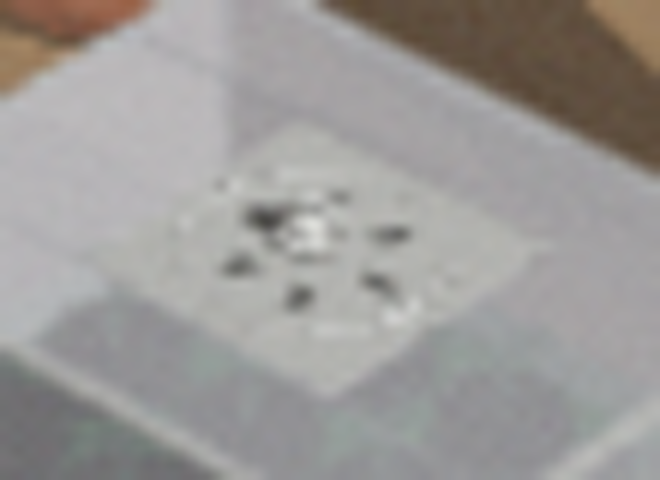

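View pics/cap_s.png

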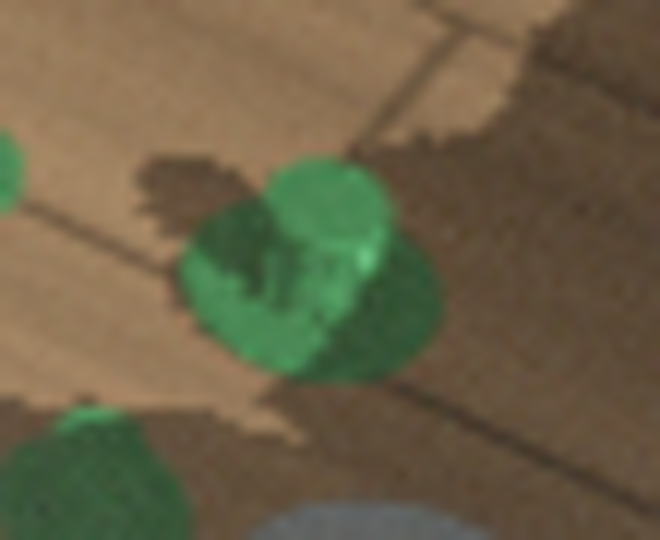

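View pics/cap_t.png

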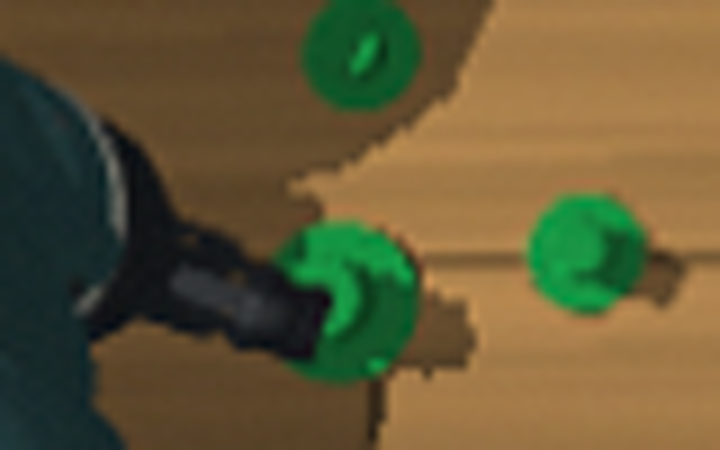

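Run:
```python
from h import *
t=snap("top");s=snap("scene")
S=lambda x,y:(335+(x+.5)/12-.5,255+(y+.5)/12-.5)
print("knob scene",onplane(s,S(329,209),.032)); print("flange sides",onplane(s,[S(178,283),S(443,300)],.003).mean(0))
hsv=cv2.cvtColor(s["pixels"],cv2.COLOR_RGB2HSV)
m=((hsv[...,0]>50)&(hsv[...,0]<90)&(hsv[...,1]>90)).astype(np.uint8);m[:, :346]=0
# model silhouette fit
obs=np.zeros_like(m);obs[262:292,346:378]=m[262:292,346:378]
a=np.linspace(0,2*np.pi,80);ring=lambda r,z:np.c_[r*np.cos(a),r*np.sin(a),0*a+z]
pts=[ring(.033,0),ring(.033,.004),ring(.016,.004),ring(.016,.032)]
def sil(x,y):
    k=8;im=np.zeros((60*k,60*k),np.uint8)
    for A,B in((0,1),(2,3)):
        uv=proj(s,np.r_[pts[A],pts[B]]+[x,y,0]);h=cv2.convexHull(((uv-[335,250]+.5)*k).astype(np.int32));cv2.fillConvexPoly(im,h,1)
    return cv2.resize(im.astype(np.float32),(60,60),interpolation=cv2.INTER_AREA)
o=obs[250:310,335:395].astype(float)
best=min((np.abs(sil(x,y)-o).sum(),x,y) for x in np.arange(.465,.49,.001) for y in np.arange(.355,.378,.001));print(best,o.sum())
print("stud by holes",onplane(t,(257.25,183.55),.135))
plan([0.475,0.366,0.10])
```

```text
knob scene [[0.47613936 0.36643498 0.032     ]]
flange sides [0.47602057 0.36563529 0.003     ]
(np.float64(68.234375), np.float64(0.47200000000000003), np.float64(0.364)) 250.0
stud by holes [[ 0.55897795 -0.01105279  0.135     ]]
t 8.4667 p [0.4729 0.3681 0.2038] yaw 1.192 F [ 0.91 -0.58  0.96] open 1.001 j [ 0.53  0.39  0.13  1.31 -0.    0.91]
dp [-0.0014  0.1038 -0.0019] twist [ 0.0074 -0.      0.0015] |dp| 0.1038
```

```bash
python3 -m inch '{"twist":[[0.005,0,0],[0.005,0,0],[0.005,0,0],[0.005,0,0],[0.005,0,0],[0.005,0,0]],"dp":[[-0.001,0.03,-0.003],[-0.001,0.06,-0.003],[-0.001,0.09,-0.003],[-0.001,0.12,-0.003],[-0.001,0.14,-0.003],[-0.001,0.14,-0.003]],"hand":[1,1,1,1,1,1]}'
python3 -c "
from h import *
plan([0.4755,0.366,0.010])
s=snap('scene');crop(s,300,200,420,300,6,'pics/g5.png')"
```

```text
time: 8.97
ee_pos: [0.4744, 0.3646, 0.0601]
eef_rot: [0.585, 0.396, -0.398, -0.585]
wrist_force: [-0.4, 0.8, 0.2]
opening: 1.005
t 8.9667 p [0.4744 0.3646 0.0601] yaw 1.192 F [-0.45  0.82  0.24] open 1.005 j [ 0.52  0.47 -0.14  0.97 -0.    0.9 ]
dp [ 0.0018  0.05   -0.0006] twist [-0.0014 -0.     -0.0031] |dp| 0.0501
```

View pics/g5.png

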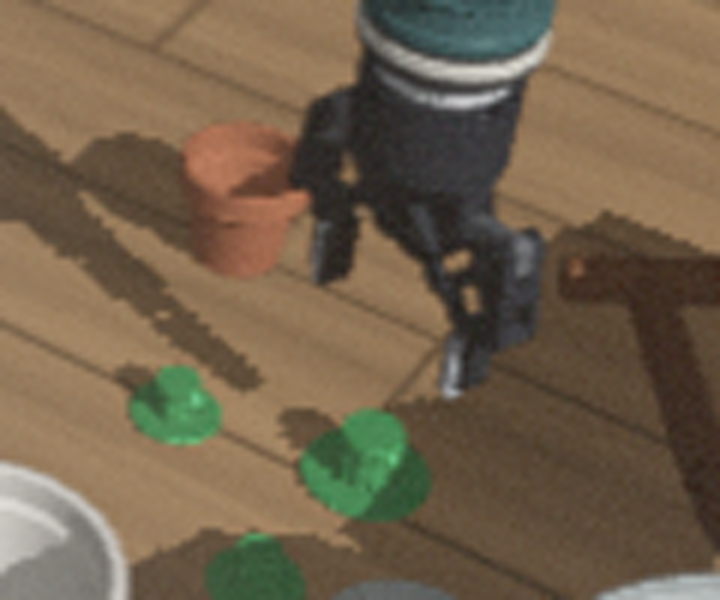

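Run:
```python
from h import *
s=snap("scene");st=manip.get_state();R=Ro.from_quat(st["eef_rot"]).as_matrix();p=np.array(st["ee_pos"])
for off in ([0,0,0],[.0425,-.013,0],[-.0425,-.013,0],[.0425,-.013,.011],[.0425,-.013,-.011],[-.0425,-.013,.011],[-.0425,-.013,-.011],[.057,-.013,0],[-.057,-.013,0]):
    uv=proj(s,p+R@np.array(off))[0];print(off,((uv-[300,200])*6).round())
```

```text
[0, 0, 0] [380. 384.]
[0.0425, -0.013, 0] [443. 415.]
[-0.0425, -0.013, 0] [326. 314.]
[0.0425, -0.013, 0.011] [460. 408.]
[0.0425, -0.013, -0.011] [425. 423.]
[-0.0425, -0.013, 0.011] [343. 307.]
[-0.0425, -0.013, -0.011] [309. 322.]
[0.057, -0.013, 0] [463. 434.]
[-0.057, -0.013, 0] [308. 298.]
```

```bash
python3 -m inch '{"twist":[[0,0,0],[0,0,0],[0,0,0],[0,0,0],[0,0,0]],"dp":[[0.001,0.015,0],[0.001,0.03,0],[0.001,0.042,0],[0.001,0.048,0],[0.001,0.048,0]],"hand":[1,1,0.9,0.6,0.6]}'
python3 -c "
from h import *
plan([0.4755,0.366,0.010])
s=snap('scene');crop(s,320,220,400,300,8,'pics/g6.png');s=snap('top');crop(s,115,180,195,240,8,'pics/g6t.png')"
```

```text
time: 9.48
ee_pos: [0.4771, 0.3669, 0.0166]
eef_rot: [0.585, 0.398, -0.396, -0.585]
wrist_force: [-0.2, -0.8, -0.1]
opening: 0.637
t 9.4833 p [0.4771 0.3669 0.0166] yaw 1.192 F [-0.23 -0.83 -0.06] open 0.637 j [ 0.52  0.51 -0.2   0.86 -0.    0.9 ]
dp [-0.0015  0.0066  0.0011] twist [ 0.0021 -0.      0.0013] |dp| 0.0068
```

View pics/g6.png

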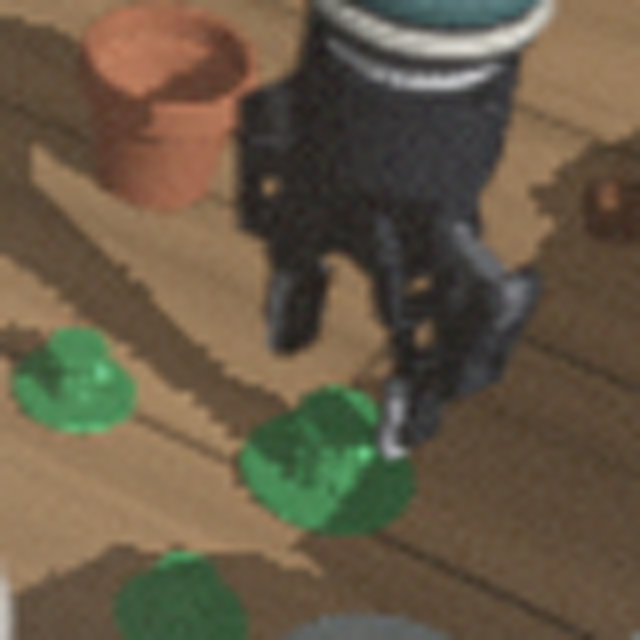

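View pics/g6t.png

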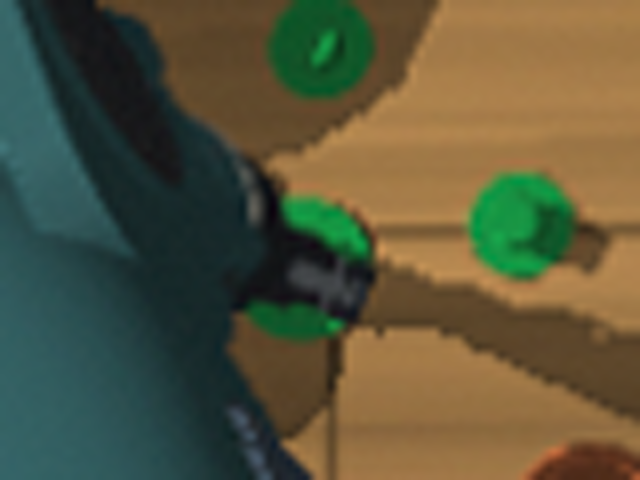

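```bash
python3 -m inch '{"twist":[[0,0,0],[0,0,0],[0,0,0],[0,0,0],[0,0,0],[0,0,0],[0,0,0],[0,0,0]],"dp":[[-0.001,0.006,0.001],[-0.001,0.009,0.001],[-0.001,0.009,0.001],[-0.001,0.009,0.001],[-0.001,0.009,0.001],[-0.001,0.009,0.001],[-0.001,0.009,0.001],[-0.001,0.009,0.001]],"hand":[0.6,0.6,0.3,0.2,0.2,0.2,0.2,0.2]}' 80
python3 -c "
from h import *
plan([0.4755,0.366,0.010])
s=snap('scene');crop(s,320,220,400,300,8,'pics/g7.png');s=snap('top');crop(s,115,180,195,240,8,'pics/g7t.png')"
```

```text
time: 10.25
ee_pos: [0.4763, 0.3666, 0.0086]
eef_rot: [0.586, 0.398, -0.396, -0.585]
wrist_force: [0.3, -0.8, 0.8]
opening: 0.198
t 10.25 p [0.4763 0.3666 0.0086] yaw 1.192 F [ 0.27 -0.81  0.85] open 0.198 j [ 0.52  0.51 -0.22  0.84 -0.    0.9 ]
dp [-0.0009 -0.0014  0.0005] twist [ 0.003  -0.      0.0023] |dp| 0.0017
```

View pics/g7.png

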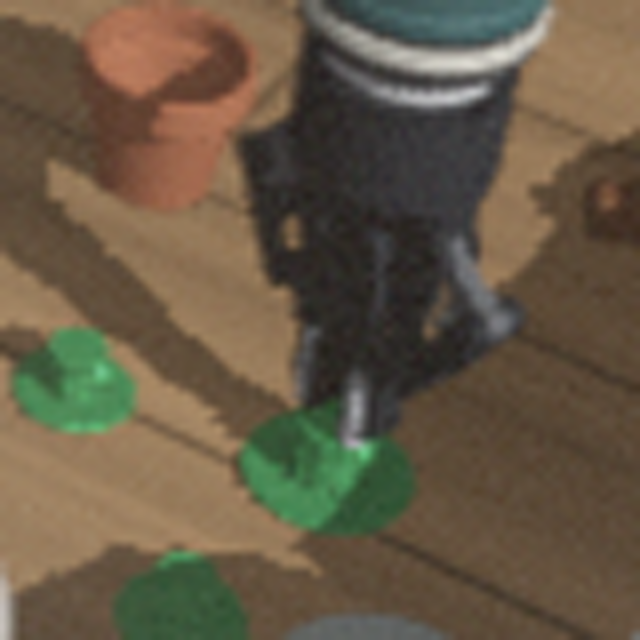

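View pics/g7t.png

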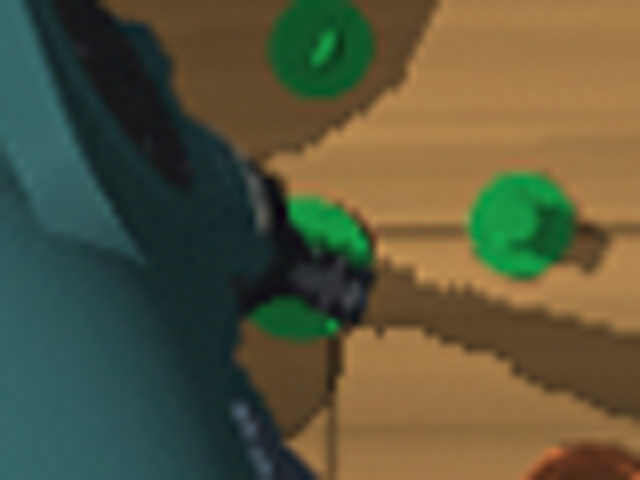

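Run:
```python
from h import *
s=snap("scene");t=snap("top");st=manip.get_state();R=Ro.from_quat(st["eef_rot"]).as_matrix();p=np.array(st["ee_pos"])
for off in ([0,0,0],[0,-.02,0],[0,-.03,0],[.0085,-.02,0],[-.0085,-.02,0]):
    print(off,((proj(s,p+R@np.array(off))[0]-[320,220])*8).round(),((proj(t,p+R@np.array(off))[0]-[115,180])*8).round())
print((proj(s,[.4755,.366,.032])-[320,220])*8)
crop(s,325,240,390,300,12,'pics/g8.png')
```

```text
[0, 0, 0] [327. 462.] [293. 261.]
[0, -0.02, 0] [335. 423.] [282. 258.]
[0, -0.03, 0] [338. 403.] [277. 257.]
[0.0085, -0.02, 0] [350. 436.] [265. 251.]
[-0.0085, -0.02, 0] [320. 409.] [300. 265.]
[[335.41053611 414.2364315 ]]
```

View pics/g8.png

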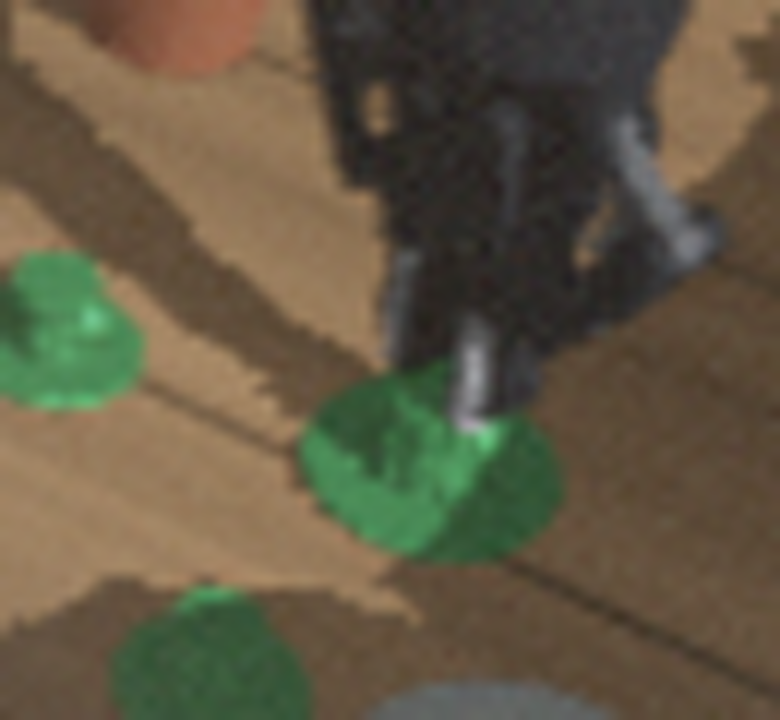

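Run:
```python
from h import *
s=snap("scene")
for p in([0.702,-0.0816,0.2953],[0.702,-0.0816,0.3153]): print(proj(s,p))
for p in([0.6974,-0.0776,0.1941],[0.6974,-0.0776,0.2141]): print(proj(s,p))
for f,b in(("1",(170,130,230,185)),("2",(170,160,230,215))):
    im=cv2.imread(f"pics/scene{f}.png");c=im[b[1]:b[3],b[0]:b[2]];cv2.imwrite(f"pics/z{f}.png",cv2.resize(c,None,fx=10,fy=10,interpolation=cv2.INTER_CUBIC))
```

```text
[[195.24443147 179.49012526]]
[[194.81534511 173.48463284]]
[[199.37043318 208.16274867]]
[[198.99257108 202.64376862]]
```

View pics/z1.png

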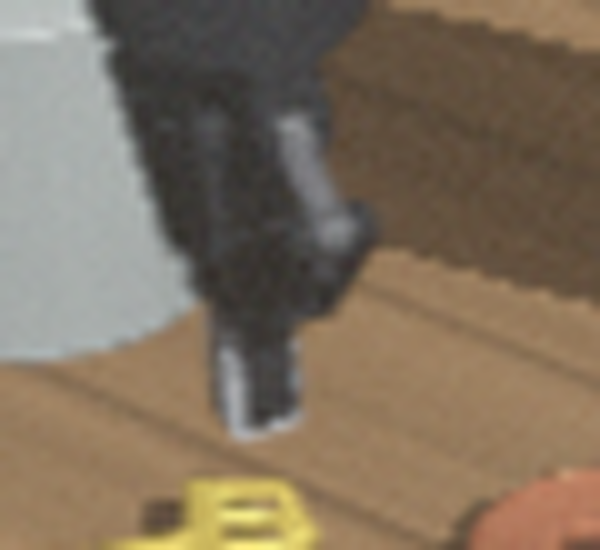

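View pics/z2.png

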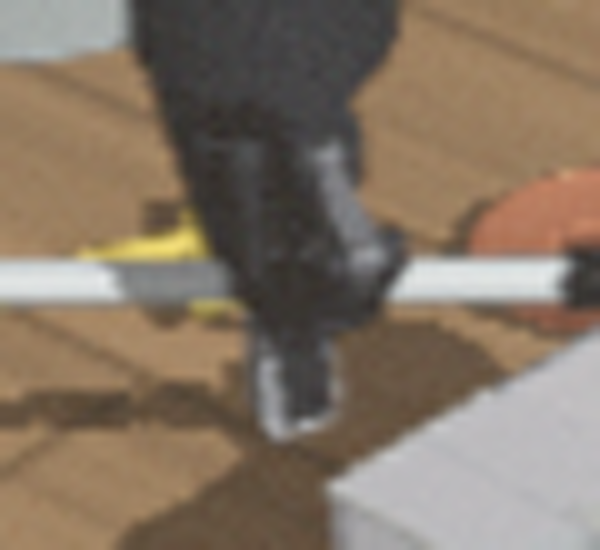

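With the hand at shut, the tips in scene1 and scene2 are about 19 mm above where the reported TCP projects: (196,173) seen against (195,179) predicted. So the real fingertips are about 20 mm higher than reported, and the fingers closed just above the knob. Opening reads 0.198, so nothing is held and the cap hasn't moved. I'll reopen and go lower in small steps, watching the force.

```bash
python3 -m inch '{"twist":[[0,0,0],[0,0,0],[0,0,0],[0,0,0],[0,0,0],[0,0,0]],"dp":[[0,-0.015,0],[0,-0.02,0],[0,-0.02,0],[0,-0.02,0],[-0.001,-0.01,0],[-0.001,0,0]],"hand":[0.2,0.8,0.8,0.8,0.8,0.8]}'
python3 -m inch '{"twist":[[0,0,0],[0,0,0],[0,0,0],[0,0,0]],"dp":[[0,0.004,0],[0,0.008,0],[0,0.012,0],[0,0.012,0]],"hand":[0.8,0.8,0.8,0.8]}'
python3 -c "
from h import *
plan([0.4755,0.366,-0.010])
s=snap('scene');crop(s,325,240,390,300,10,'pics/g9.png')"
```

```text
time: 11.0
ee_pos: [0.4758, 0.3656, 0.0075]
eef_rot: [0.586, 0.398, -0.396, -0.585]
wrist_force: [0.0, 0.3, -0.0]
opening: 0.8
time: 11.33
ee_pos: [0.4754, 0.3653, -0.0056]
eef_rot: [0.586, 0.398, -0.396, -0.585]
wrist_force: [-0.5, -0.2, 0.1]
opening: 0.795
t 11.3333 p [ 0.4754  0.3653 -0.0056] yaw 1.192 F [-0.48 -0.24  0.07] open 0.795 j [ 0.52  0.52 -0.24  0.8  -0.    0.9 ]
dp [0.0007 0.0044 0.0002] twist [ 0.0022 -0.      0.0013] |dp| 0.0045
```

View pics/g9.png

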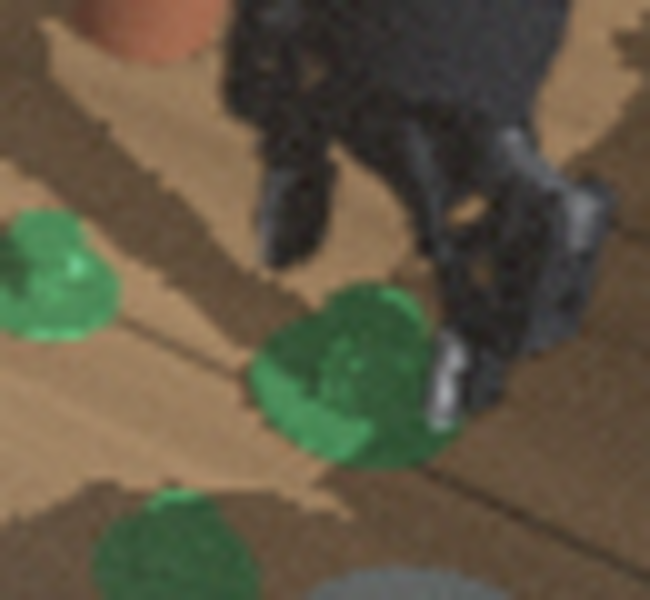

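```bash
python3 -m inch '{"twist":[[0,0,0],[0,0,0],[0,0,0],[0,0,0],[0,0,0],[0,0,0],[0,0,0],[0,0,0]],"dp":[[0,0.004,0],[0,0.007,0],[0,0.007,0],[0,0.007,0],[0,0.007,0],[0,0.007,0],[0,0.007,0],[0,0.007,0]],"hand":[0.8,0.6,0.5,0.4,0.2,0.2,0.2,0.2]}' 80
python3 -c "
from h import *
plan([0.4755,0.366,0.010])
s=snap('scene');crop(s,325,240,390,300,10,'pics/g10.png')"
```

```text
time: 12.05
ee_pos: [0.4758, 0.3656, -0.0117]
eef_rot: [0.586, 0.398, -0.396, -0.585]
wrist_force: [-1.0, 0.1, 5.5]
opening: 0.339
t 12.05 p [ 0.4758  0.3656 -0.0117] yaw 1.192 F [-0.99  0.09  5.55] open 0.339 j [ 0.52  0.53 -0.25  0.79 -0.    0.9 ]
dp [ 0.0003 -0.0217  0.0004] twist [ 0.0029 -0.      0.0022] |dp| 0.0217
```

View pics/g10.png

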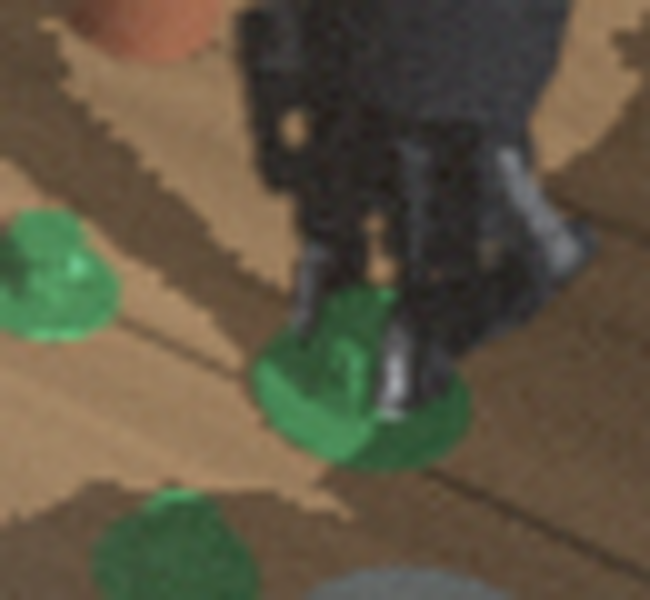

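Cap gripped: opening 0.339 matches the 32 mm knob. The tips rest on the flange with about 5 N, and reported z is −0.012 while the cap underside is at 0. Lifting.

```bash
python3 -m inch '{"twist":[[0,0,0],[0,0,0],[0,0,0],[0,0,0],[0,0,0],[0,0,0],[0,0,0],[0,0,0]],"dp":[[0,-0.02,0],[0,-0.05,0],[0,-0.085,0],[0,-0.12,0],[0,-0.155,0],[0,-0.19,0],[0,-0.21,0],[0,-0.21,0]],"hand":[0.2,0.2,0.2,0.2,0.2,0.2,0.2,0.2]}' 100
python3 -c "
from h import *
plan([0.5585,-0.011,0.20])
s=snap('scene','pics/l11.png')"
```

```text
time: 12.77
ee_pos: [0.4765, 0.3662, 0.2027]
eef_rot: [0.586, 0.401, -0.394, -0.585]
wrist_force: [0.3, -0.4, -0.2]
opening: 0.332
t 12.7667 p [0.4765 0.3662 0.2027] yaw 1.193 F [ 0.26 -0.4  -0.22] open 0.332 j [ 0.52  0.39  0.13  1.3  -0.    0.9 ]
dp [-0.3203  0.0019 -0.2155] twist [ 0.0068 -0.      0.0072] |dp| 0.386
```

View pics/l11.png

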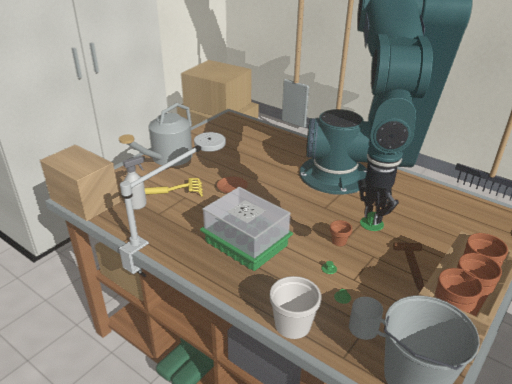

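The cap is in the gripper at scene (372,222). Moving to above the stud.

```bash
python3 -m inch '{"twist":[[0.006,0,0.006],[0.006,0,0.006],[0.006,0,0.006],[0.006,0,0.006],[0.006,0,0.006],[0.006,0,0.006],[0.006,0,0.006],[0.006,0,0.006]],"dp":[[-0.025,0,-0.017],[-0.056,0,-0.038],[-0.088,0,-0.06],[-0.12,0,-0.081],[-0.152,0,-0.102],[-0.184,0,-0.124],[-0.216,0,-0.145],[-0.248,0,-0.167]],"hand":[0.2,0.2,0.2,0.2,0.2,0.2,0.2,0.2]}'
python3 -c "
from h import *
plan([0.5585,-0.011,0.20])"
```

```text
time: 13.48
ee_pos: [0.5389, 0.0719, 0.1986]
eef_rot: [-0.585, -0.396, 0.398, 0.585]
wrist_force: [0.4, 0.2, -0.1]
opening: 0.338
t 13.4833 p [0.5389 0.0719 0.1986] yaw 1.193 F [ 0.36  0.19 -0.13] open 0.338 j [-0.02  0.3  -0.02  1.26 -0.    0.36]
dp [-0.0698 -0.0014 -0.0488] twist [-0.0024 -0.     -0.0015] |dp| 0.0852
```

```bash
python3 -m inch '{"twist":[[0,0,0],[0,0,0],[0,0,0],[0,0,0],[0,0,0],[0,0,0],[0,0,0]],"dp":[[-0.02,0,-0.014],[-0.04,0,-0.028],[-0.058,0.005,-0.041],[-0.07,0.01,-0.049],[-0.07,0.02,-0.049],[-0.07,0.02,-0.049],[-0.07,0.02,-0.049]],"hand":[0.2,0.2,0.2,0.2,0.2,0.2,0.2]}'
python3 -c "
from h import *
plan([0.5585,-0.011,0.15])
s=snap('scene');crop(s,210,150,290,230,8,'pics/s12.png')
t=snap('top');crop(t,205,130,305,230,6,'pics/t12.png')
print('cap',onplane(s,[0,0],0).shape, proj(s,[[.5585,-.011,.135],[.5585,-.011,.152],[.5585,-.011,.192],[.5585,-.011,.196]]))"
```

```text
time: 14.07
ee_pos: [0.5578, -0.0109, 0.1777]
eef_rot: [-0.584, -0.396, 0.399, 0.586]
wrist_force: [0.1, -0.6, 0.6]
opening: 0.338
t 14.0667 p [ 0.5578 -0.0109  0.1777] yaw 1.193 F [ 0.12 -0.59  0.64] open 0.338 j [-0.17  0.33 -0.03  1.22 -0.    0.21]
dp [ 0.0002  0.0277 -0.0008] twist [-0.0046 -0.     -0.0018] |dp| 0.0277
cap (1, 3) [[246.14649349 210.76876026]
 [246.14995813 206.38485557]
 [246.15832364 195.84090959]
 [246.15917711 194.76843259]]
```

View pics/s12.png

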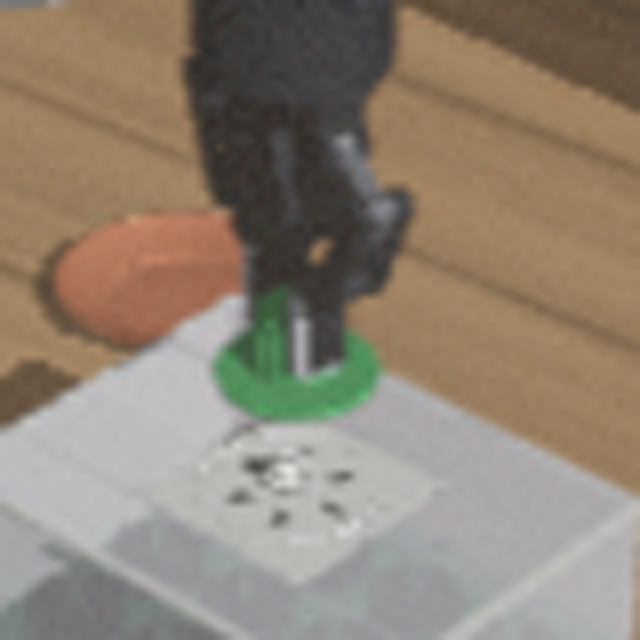

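View pics/t12.png

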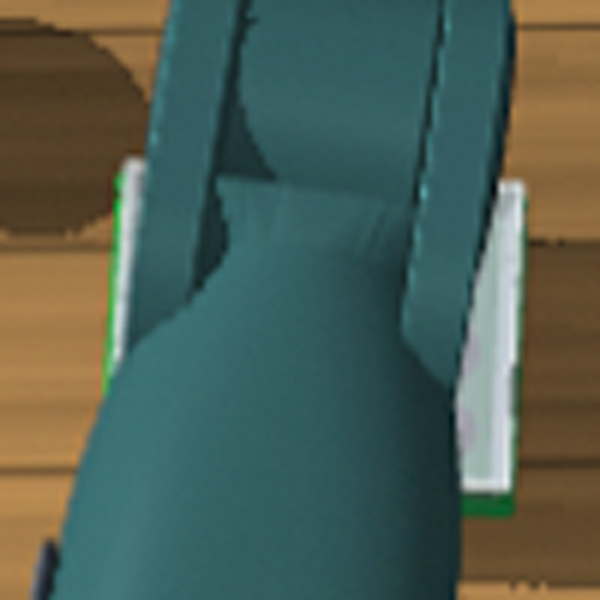

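Run:
```python
from h import *
a=np.linspace(0,2*np.pi,200)
for rep in range(2):
    s=snap("scene");st=manip.get_state();p=np.array(st["ee_pos"])
    hsv=cv2.cvtColor(s["pixels"],cv2.COLOR_RGB2HSV);P=s["pixels"].astype(float)
    g=np.clip((P[...,1]-P[...,0])/60,0,1)[185:210,230:265]
    row=g[8:14];print("extent per row",[ (round(237-0+0,1)) ] if 0 else [(round(230+np.nonzero(r>.4)[0].min(),1),round(230+np.nonzero(r>.4)[0].max(),1)) for r in row])
    def sil(x,y,z):
        k=8;im=np.zeros((25*k,35*k),np.uint8)
        uv=proj(s,np.r_[np.c_[.033*np.cos(a),.033*np.sin(a),0*a],np.c_[.033*np.cos(a),.033*np.sin(a),0*a+.004]]+[x,y,z])
        cv2.fillConvexPoly(im,cv2.convexHull(((uv-[230,185]+.5)*k).round().astype(np.int32)),1)
        return cv2.resize(im.astype(np.float32),(35,25),interpolation=cv2.INTER_AREA)
    w=np.zeros_like(g);w[11:]=1   # lower rows (flange front only)
    w[8:11,:12]=1;w[8:11,20:]=1
    res=[]
    for dz in(.008,.010,.012,.014):
        b=min((((sil(x,y,p[2]+dz)-g)**2*w).sum(),x-p[0],y-p[1]) for x in p[0]+np.arange(-.006,.0061,.001) for y in p[1]+np.arange(-.006,.0061,.001))
        print(dz,np.round(b,4))
```

```text
extent per row [(np.int64(238), np.int64(255)), (np.int64(237), np.int64(256)), (np.int64(237), np.int64(256)), (np.int64(237), np.int64(256)), (np.int64(237), np.int64(256)), (np.int64(238), np.int64(256))]
0.008 [ 1.81247e+01 -6.00000e-03 -4.00000e-03]
0.01 [ 1.69399e+01 -5.00000e-03 -3.00000e-03]
0.012 [ 1.72384e+01 -3.00000e-03 -1.00000e-03]
0.014 [ 1.75306e+01 -1.00000e-03  0.00000e+00]
extent per row [(np.int64(238), np.int64(255)), (np.int64(237), np.int64(256)), (np.int64(237), np.int64(256)), (np.int64(237), np.int64(256)), (np.int64(237), np.int64(256)), (np.int64(238), np.int64(256))]
0.008 [ 1.81038e+01 -6.00000e-03 -4.00000e-03]
0.01 [ 1.66025e+01 -5.00000e-03 -3.00000e-03]
0.012 [ 1.68142e+01 -3.00000e-03 -1.00000e-03]
0.014 [ 1.7033e+01 -1.0000e-03  0.0000e+00]
```

```bash
python3 -m inch '{"twist":[[-0.004,0,0],[-0.004,0,0],[-0.004,0,0],[-0.004,0,0],[-0.004,0,0]],"dp":[[-0.000,0.01,-0.002],[0,0.02,-0.002],[0,0.03,-0.002],[0,0.034,-0.002],[0,0.034,-0.002]],"hand":[0.2,0.2,0.2,0.2,0.2]}'
python3 -c "
from h import *
plan([0.5597,-0.0115,0.13])
s=snap('scene');crop(s,210,160,290,230,8,'pics/s13.png')"
```

```text
time: 14.68
ee_pos: [0.56, -0.0111, 0.1445]
eef_rot: [0.585, 0.397, -0.398, -0.584]
wrist_force: [0.7, 1.1, -0.3]
opening: 0.339
t 14.6833 p [ 0.56   -0.0111  0.1445] yaw 1.194 F [ 0.69  1.13 -0.33] open 0.339 j [-0.16  0.35 -0.1   1.13 -0.    0.21]
dp [-0.0005  0.0145  0.0001] twist [ 0.001   0.     -0.0016] |dp| 0.0145
```

View pics/s13.png

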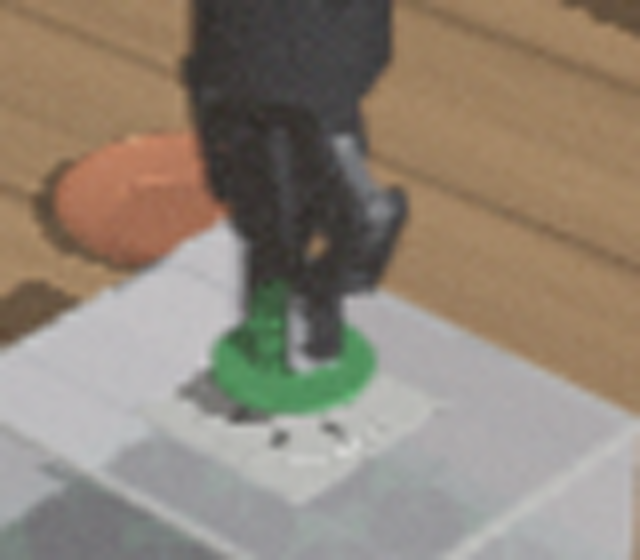

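The flange is now centred at crop column 294, against 293 for the stud axis. Descending in small steps while watching force.

```bash
python3 -m inch '{"twist":[[0,0,0],[0,0,0],[0,0,0],[0,0,0]],"dp":[[0,0.004,0],[0,0.008,0],[0,0.01,0],[0,0.01,0]],"hand":[0.2,0.2,0.2,0.2]}'
python3 -m inch '{"twist":[[0,0,0],[0,0,0],[0,0,0]],"dp":[[0,0.002,0],[0,0.003,0],[0,0.003,0]],"hand":[0.2,0.2,0.2]}'
python3 -c "
from h import *
plan([0.5597,-0.0115,0.13])"
```

```text
time: 15.07
ee_pos: [0.5601, -0.0112, 0.1347]
eef_rot: [0.585, 0.397, -0.398, -0.584]
wrist_force: [-1.3, -1.4, 0.6]
opening: 0.337
time: 15.32
ee_pos: [0.56, -0.0113, 0.1316]
eef_rot: [0.586, 0.397, -0.398, -0.584]
wrist_force: [-1.4, -0.7, 1.9]
opening: 0.334
t 15.3167 p [ 0.56   -0.0113  0.1316] yaw 1.194 F [-1.41 -0.73  1.87] open 0.334 j [-0.16  0.36 -0.12  1.09 -0.    0.21]
dp [-0.0003  0.0016  0.0002] twist [ 0.0011  0.     -0.0019] |dp| 0.0016
```

```bash
for i in 1; do python3 -m inch '{"twist":[[0,0,0],[0,0,0],[0,0,0]],"dp":[[0,0.002,0],[0,0.003,0],[0,0.003,0]],"hand":[0.2,0.2,0.2]}'; done
python3 -m inch '{"twist":[[0,0,0],[0,0,0],[0,0,0]],"dp":[[0,0.002,0],[0,0.003,0],[0,0.003,0]],"hand":[0.2,0.2,0.2]}'
```

```text
time: 15.57
ee_pos: [0.56, -0.0114, 0.1285]
eef_rot: [0.586, 0.397, -0.398, -0.584]
wrist_force: [-1.8, -1.7, 2.0]
opening: 0.332
time: 15.82
ee_pos: [0.5601, -0.0115, 0.1255]
eef_rot: [0.586, 0.397, -0.398, -0.584]
wrist_force: [-1.0, -1.9, 7.4]
opening: 0.334
```

```bash
python3 -m inch '{"twist":[[0,0,0],[0,0,0],[0,0,0]],"dp":[[0,0.001,0],[0,0.002,0],[0,0.002,0]],"hand":[0.2,0.2,0.2]}'; python3 -m inch '{"twist":[[0,0,0],[0,0,0],[0,0,0]],"dp":[[0,0.001,0],[0,0.002,0],[0,0.002,0]],"hand":[0.2,0.2,0.2]}'
```

```text
time: 16.07
ee_pos: [0.5603, -0.0117, 0.1239]
eef_rot: [0.586, 0.397, -0.398, -0.584]
wrist_force: [-2.1, -2.1, 9.2]
opening: 0.338
time: 16.32
ee_pos: [0.5604, -0.0117, 0.1217]
eef_rot: [0.586, 0.397, -0.398, -0.584]
wrist_force: [0.1, -1.9, 2.8]
opening: 0.333
```

The force dropped from 9 to 2.8 N, so it clicked. Pressing on until flush.

```bash
python3 -m inch '{"twist":[[0,0,0],[0,0,0],[0,0,0]],"dp":[[0,0.001,0],[0,0.002,0],[0,0.002,0]],"hand":[0.2,0.2,0.2]}'; python3 -m inch '{"twist":[[0,0,0],[0,0,0],[0,0,0]],"dp":[[0,0.001,0],[0,0.002,0],[0,0.002,0]],"hand":[0.2,0.2,0.2]}'
python3 -c "
from h import *
plan([0.5597,-0.0115,0.118])
s=snap('scene');crop(s,210,160,290,230,8,'pics/s14.png')"
```

```text
time: 16.57
ee_pos: [0.5604, -0.0117, 0.1196]
eef_rot: [0.586, 0.397, -0.397, -0.584]
wrist_force: [-1.5, -1.3, 6.0]
opening: 0.333
time: 16.82
ee_pos: [0.5605, -0.0117, 0.1178]
eef_rot: [0.586, 0.397, -0.397, -0.584]
wrist_force: [-3.0, -2.1, 9.3]
opening: 0.333
t 16.8167 p [ 0.5605 -0.0117  0.1178] yaw 1.194 F [-2.98 -2.1   9.35] open 0.333 j [-0.16  0.36 -0.15  1.06 -0.    0.21]
dp [-0.0001 -0.0002  0.0008] twist [ 0.0029  0.     -0.0021] |dp| 0.0008
```

View pics/s14.png

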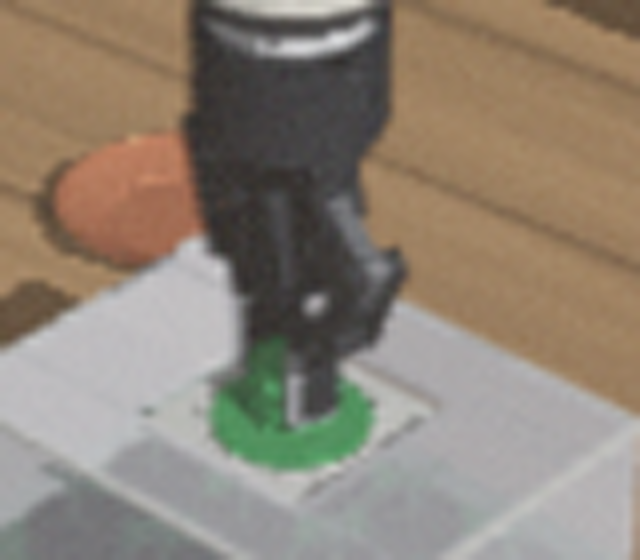

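```bash
python3 -m inch '{"twist":[[0,0,0],[0,0,0],[0,0,0],[0,0,0]],"dp":[[-0.001,0.001,0.001],[-0.001,0.0015,0.001],[-0.001,0.0015,0.001],[-0.001,0.0015,0.001]],"hand":[0.2,0.2,0.2,0.2]}'
python3 -c "
from h import *
plan([0.5597,-0.0115,0.118])
s=snap('scene','pics/end.png');crop(s,210,160,290,230,8,'pics/s15.png')
print(manip.get_state()['wrist_force'])
for q in('lamp_head','stud','cap_center'): print(q,[((s['R'].T@(np.array(r['at'])-s['t'])).round(3),round(r['conf'],2)) for r in manip.look_for('scene',q)][:3])
print(manip.get_state()['wrist_force'],manip.get_state()['wrist_torque'])
print('head', onplane(s,[210,141],.235))
"
```

```text
time: 17.2
ee_pos: [0.5602, -0.012, 0.1172]
eef_rot: [0.586, 0.398, -0.397, -0.583]
wrist_force: [0.8, 1.7, 10.6]
opening: 0.334
t 17.2 p [ 0.5602 -0.012   0.1172] yaw 1.194 F [ 0.79  1.75 10.63] open 0.334 j [-0.17  0.36 -0.15  1.05 -0.    0.21]
dp [ 0.0003 -0.0008  0.0006] twist [ 0.005   0.     -0.0006] |dp| 0.0011
[ 0.33018736  0.65855071 10.70898158]
lamp_head [(array([ 0.481, -0.287,  0.232]), 0.82)]
stud [(array([0.571, 0.004, 0.124]), 0.72), (array([0.739, 0.3  , 0.079]), 0.7)]
cap_center [(array([0.501, 0.271, 0.004]), 0.72), (array([0.583, 0.359, 0.003]), 0.51), (array([ 0.573, -0.01 ,  0.13 ]), 0.47)]
[ 1.46197233  1.92297723 11.32849807] [ 0.39617734 -0.22021049  0.00579195]
head [[ 0.42073752 -0.28092458  0.235     ]]
```

View pics/s15.png

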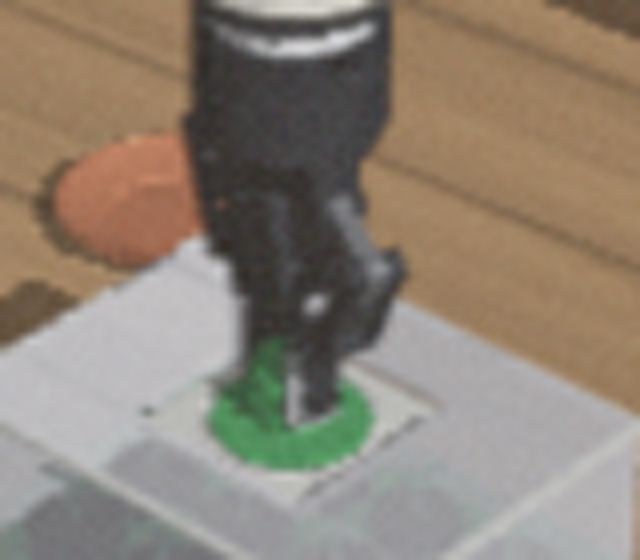

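View pics/end.png

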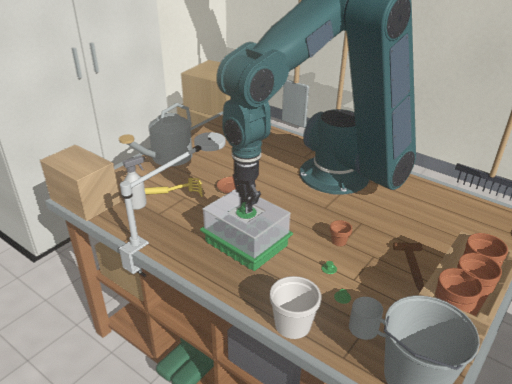

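The flange sits flush on the sunken panel, at crop (292,425) with the panel spanning columns 145–435. Vertical force is steady at about 11 N (roughly 5 mm of panel). The lamp head is at (0.42, −0.28), about 0.3 m from the stud. Handing in.

```bash
python3 -c "
from rig import manip
print(manip.close_job());s=manip.get_state();print(s['time'],s['wrist_force'],s['ee_pos'],s['opening'])"
```

```text
the job is handed in; nothing more can be done
None
the job is handed in; nothing more can be done
```

The job is handed in. I pushed the lamp aside with the closed fingers, picked the largest of the three green caps by its knob, and pressed it onto the stud until it clicked. The gripper is still holding the cap and pressing it down. No verdict is reported, so this rests on my own checks.

**Last checks, about 17 s in:**
- **Click and seating:** The force rose to about 9 N, dropped to 2.8 N as the barbs snapped through, then climbed about 2 N per mm. That is what the panel alone gives, so the cap should be flush, and it looks flush in the picture.
- **Final push:** It was steady at about 11 N, roughly 5 mm of panel travel against the 14 mm limit. The tool is within 0.01 rad of vertical.
- **Lamp:** The head is about 0.3 m from the stud.
- **Bystanders:** They look unmoved in the pictures; I did not measure them again.

**What failed or disagreed:**
- **Fingertip height:** The fingertips are really about 20 mm higher than the reported tool position. My first grasp closed just above the knob because of this; I went lower and the second one held.
- **Stud and cap positions:** The networks' estimates of these were up to about 15 mm off, so I used my own measurements from the two pictures. The cap's final centring could be checked only in the scene picture, because the arm hid the lid from the top camera.

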